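# Slide the strainer screen home and lock it

### The job

Refit the cleaned strainer screen in the dishwasher's tank deck: it lies loose on the front of the deck, so press on its top and slide it along the deck, under the two side lips, until it is fully home against the back wall. Then lift the spring-loaded T-handle out of its parking notch, turn it a quarter turn clockwise and let its pin snap down through the hole in the screen, so that the screen is locked. Leave the other things on the worktop where they are.

Things in the scene. Friction and masses are not known exactly. Their poses are not given: they have to be found in the camera images.
- deck: Tank deck: low stainless pan 350 x 168 mm, fixed. Origin on the worktop; +x = way the screen slides in (about to the robot's left), z up; x -238 to +112 mm. Flat deck at z 20 mm inside a rim 10 mm higher (inner faces y +-80, x -234 mm). Solid for x below -52 mm; beyond it an open well, 14 mm deep, with ledges at deck height that carry the screen's sides and end.
- guide_mouth (a point): Start of the straight guides, on the deck's middle line at deck height (deck x +5 mm). Flared walls narrow the way from y +-80 mm (deck x -35) to +-62.5 mm here; straight guides run on to the back wall, the stop, at deck x 102 mm. Lips 10.5 mm wide, underside 7 mm above the deck, top at z 30 mm, hold the screen's sides down.
- screen: Slotted flat stainless plate 180 (x) x 120 (y) x 3 mm, 0.18-0.35 kg; origin at centre of its underside. Pin hole, 15 mm wide, at x +65 mm: that end (corners cut) goes in first. Lies a little askew on the solid deck, too near the rim to get a finger behind it, too wide to grasp. Slides easily on the deck (friction 0.2); fingertips grip it better. Pulled from its front half it trails straight.
- screen_seat (a point): Where the screen's origin is when fully home: on the deck at deck x 12 mm, y 0, z 20 mm, axes as the deck's.
- handle_grip (a point): Middle of the black T-bar of the spring lock: 46 mm along this point's y, 12 mm across x (grip it so), 18 mm high, on the lock's vertical axis at deck x 77 mm, y 0; at z 81 mm parked, 71 mm locked. 6 mm free below the bar when locked, 16 mm parked (a 22 mm round collar sits under its middle). Below: steel crown 42 mm wide (top z 56 mm) on a bridge 48 mm wide over the guides (z 31-36 mm).
- lock_pin (a joint): Height of the spring pin (m): 0 down (locked), 0.010 parked, at most 0.020. Spring pushes down with 4 N at 0, 6 N parked, 8.4 N at top. Lift above 0.0145 to clear the parking notch. Pin 8 mm thick; parked it clears the screen by 3.5 mm, down it passes through the hole and 3.5 mm beyond; it stops at about 0.0065 on a screen whose hole is not under it.
- lock_handle (a joint): Turn of the T-bar (rad), positive counter-clockwise from above: about 1.57 parked (bar along the deck's x, in a 4.5 mm deep notch); at 0 +-0.1 (bar across the deck) the pin can go down. So lift, then turn 1.57 clockwise. Stops at -0.06 and 1.72; turns easily.
- mug: Bystander: dark blue mug with white inside, 73 mm wide (105 with its handle), 92 mm high; origin under its middle.
- brush: Bystander: green dish brush, 269 mm long along its y, 36 mm wide, 62 mm high at the head; origin under its middle.
- teaspoon: Bystander: steel teaspoon 130 mm long along its x, 26 mm wide, 11 mm high, lying beside the far long side of the deck; origin under its middle.
- tumbler_0: Bystander: clear glass tumbler, 62 mm wide, 98 mm high, behind the deck; origin under its middle.

How it is judged:
By the outcome, as a careful person would: the job done as asked, in the order asked, and still so for the second after the job is handed in, with the robot touching nothing.
It also fails if it takes over 54 s, if anything falls off the work surface, if the arm or the gripper's body presses on something with over 40 N, if the wrist force passes 120 N, or if a joint passes its speed limit or range.

### The arm

A 7-joint arm with a two-finger parallel gripper is mounted at the origin on a cart in front of the work surface, level with it; the furniture and walls round the work are solid. World frame = base frame: x ahead of the robot, y to its left, z up, the work surface at z = 0. Lengths are in mm, angles in rad, forces in N, time in s.
With the tool pointing down it reaches from about 400 to 750 mm from the base axis. Payload 19.5 kg.
Tool frame: the origin (TCP) lies on the centre line of the jaws, within the pads' length; the fingertips stand 8 mm ahead of it and the grasp point (between the pads) lies 11 mm behind it; z points along the fingers, y is the line along which they close (so a half turn about z gives the same grasp; the last joint's range is limited). The gripper opens to 85 mm and grips with 20 to 120 N. Pads are 22 mm wide; open, the fingers measure 114 mm over their backs; the gripper's body (76 mm by 85 mm) begins 54 mm behind the grasp point. The pads swing forward as they close: fully open they stand 13 mm farther back than shut.
Start: joints at [1.209, 0.707, -0.028, 1.485, 0.022, 0.951, -0.075], TCP at [180.759, -545.822, 239.268] pointing down, gripper open.
Joint ranges: [-2.71, 2.71], [-0.32, 2.16], [-1.57, 1.52], [0, 2.45], [-1.46, 4.6], [0, 2.02], [-2.83, 2.83]. Speed limits (rad/s): [1.89, 1.89, 2.57, 2.57, 3.01, 3.01, 3.01].

### API

Orientations are given as a unit quaternion [x, y, z, w].
In Python, from station import r gives the robot as it stands.
- The arm moves only by the tool nudge_tcp, called after "Emit:" as name(argument=value, ...), one argument or row to a line, values as JSON. Schema: {"type":"object","properties":{"rows":{"type":"array","items":{"type":"array","items":{"type":"number"},"minItems":4,"maxItems":4},"minItems":1,"maxItems":10},"jaw":{"type":"number"},"clamp_n":{"type":"number"},"only":{"type":"string"},"quiet":{"type":"boolean"},"lines":{"type":"string"}},"required":["rows"],"additionalProperties":false}. rows is a list of rows, 1 to 10 of them, each of 4 numbers: dx, dy, dz in mm, then a turn about the tool's z in rad; each row shifts and turns the commanded pose from where the row before left it, along the tool's axes as they then stand; what a row does not reach is not made up. A row lasts 1/8 s, in which the tool goes at most 62.5 mm and 0.188 rad, less where a joint would pass 70% of its speed; a pose out of reach is approached as far as the arm can. jaw is the opening from 0.0 (shut) to 1.0 (fully open), set as the call begins (left out keeps the last). The fingers move at their own pace and stop on an object; clamp_n is the grip in N (left out, the last holds). Time passes only in rows, so rows that do not move let the fingers close. The tool returns the time, the measured TCP pose, the force, the opening and the grip force at its end. only (a regular expression) keeps the lines of the reply that match it, lines (a string "A,B") keeps lines A to B, and quiet returns only ok. Input that does not fit is refused with a message, and nothing moves.
- r.state(): the state, without advancing time (a new reading comes with each control period).
- r.camera(name): name is "scene" or "top"; returns a dict with "frame" (480x640x3 uint8, blue, green, red), "fx", "fy", "cx", "cy" (pixels), "rvec" (rotation vector, rad) and "tvec" (3), from world to camera coordinates, as OpenCV has them. Camera axes: x right, y down, z forward; pixel columns grow to the right and rows downward; lengths in mm; the calibration is good to about 2 mm. A picture is of the moment at which its call begins. There is no depth.
- r.close_job(): hands the job in; it is judged then, once.
The state is a dict: "time": time; "joint_positions": joint angles; "joint_velocities": joint speeds; "effort": joint torques, N m; "position": TCP position; "eef_rot": TCP orientation; "wrist_force": force on the tool from outside, world axes, zero at the start; "ft_torque": the same for the moment, N m; "width": opening from 0.0 (shut) to 1.0 (fully open); "grip_force": force on a finger pad.
Only numpy, scipy, OpenCV 4.12 (cv2) and the standard library are available. Lean on these libraries where they do the work, as an engineer would, in place of code of your own. Each camera call takes 0.05 s, during which the arm holds its last target. There are 200 camera calls.

## Working session

There is one attempt and no reset: what is moved stays moved. The work goes in short steps, Python scripts to look and compute and a tool call to move; the robot and the scene stay as the last step left them, time stands still between calls to the robot, and variables do not carry over. Pictures are saved under pics/ and viewed, at most 10 in all, crops included, and the job is handed in when it is done.

```bash
ls; mkdir -p pics
```

Run:
```python
from station import r
import cv2
for n in("scene","top"):
    c=r.camera(n); cv2.imwrite(f"pics/{n}0.png",c["frame"]); print(n,c["fx"],c["fy"],c["cx"],c["cy"],c["rvec"],c["tvec"])
s=r.state();print(s)
```

```text
pics
station.py
scene 568.1481642060709 568.1481642060709 325.1280258285247 245.3638478790372 [ 1.23255325 -2.25477549  1.00662883] [ 268.04421164  376.64232249 1344.04812588]
top 548.8513943229842 548.8513943229842 314.69247635308585 238.6691560694911 [ 2.18335254 -2.18626318  0.03319399] [   6.81218588  533.64072353 1346.09702144]
{'time': 0.1, 'joint_positions': array([ 1.20929511,  0.70702656, -0.02764718,  1.48491988,  0.02200063,
        0.95089863, -0.07550647]), 'joint_velocities': array([ 0.00136622, -0.00096558,  0.00096187, -0.00247247,  0.00034449,
        0.00090577,  0.00229865]), 'effort': array([ 1.45475842e-03, -8.84297276e+01,  1.23701468e+00, -2.36457002e+01,
        1.71941245e-02,  5.13467880e-03, -1.45417985e-04]), 'position': array([ 180.71494257, -545.63794582,  238.88971052]), 'eef_rot': array([ 9.87241764e-01,  1.59227739e-01, -7.99170094e-05, -4.68435517e-04]), 'wrist_force': array([-0.01692724, -0.46855671,  0.32193001]), 'ft_torque': array([ 0.00647301, -0.01129464, -0.00017081]), 'grip_force': 0.0, 'width': 0.9962673518854865}
```

View pics/scene0.png

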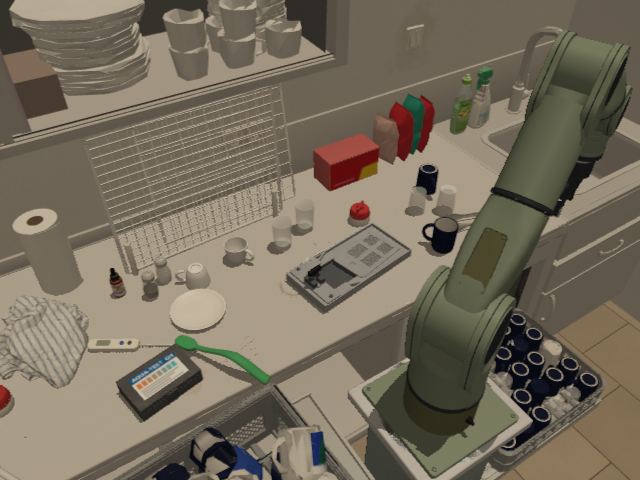

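View pics/top0.png

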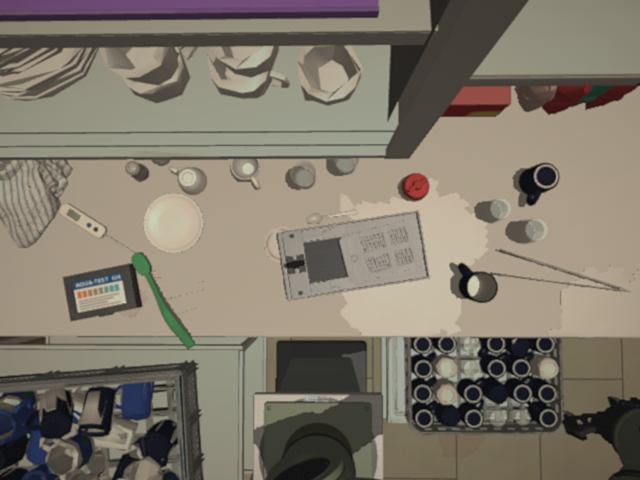

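Scene: the deck is at about (350,265), with its lock at the left end and the screen at the right. In the top view the deck centre is (352,255), the lock (293,264) and the mug (480,287). I'll enlarge the deck.

Run:
```python
import cv2
a=cv2.imread("pics/top0.png")[200:310,260:440]
cv2.imwrite("pics/topc.png",cv2.resize(a,None,fx=4.4,fy=4.4,interpolation=cv2.INTER_CUBIC))
a=cv2.imread("pics/scene0.png")[220:310,280:420]
cv2.imwrite("pics/scenec.png",cv2.resize(a,None,fx=5.5,fy=5.5,interpolation=cv2.INTER_CUBIC))
```

```text
(no output)
```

View pics/topc.png

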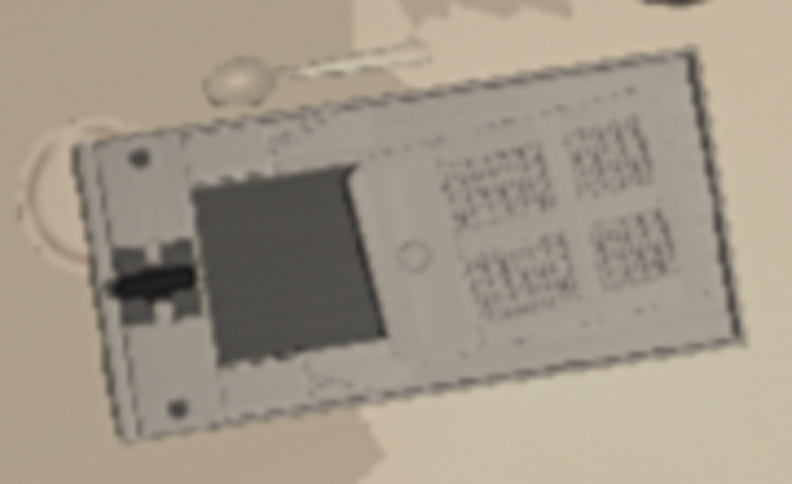

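View pics/scenec.png

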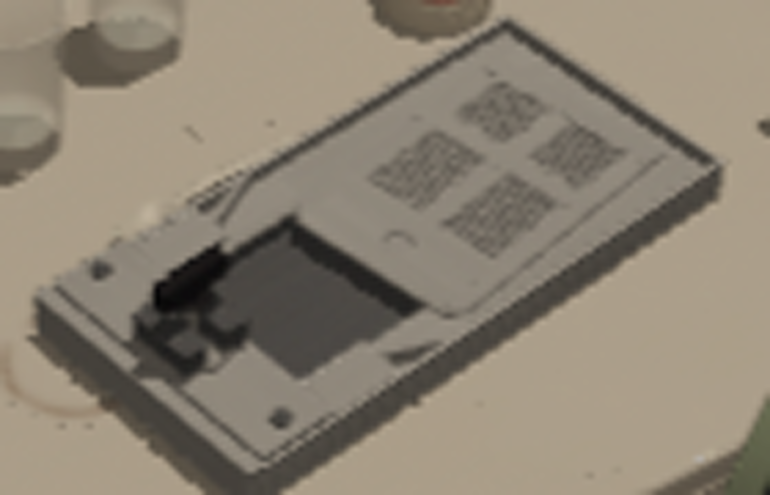

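The deck's corners in the crop are (75,147), (122,440), (742,342) and (693,50). The pin hole is at (413,256) and the T-bar at (152,283). Next I'll fit the deck and rectify to its frame.

Create h.py:
```python
import numpy as np, cv2
from station import r
def K(c): return np.array([[c["fx"],0,c["cx"]],[0,c["fy"],c["cy"]],[0,0,1.]])
def ray(c,uv,z):
    R=cv2.Rodrigues(np.array(c["rvec"]))[0]; t=np.array(c["tvec"])
    uv=np.atleast_2d(uv).astype(float); d=(np.linalg.inv(K(c))@np.c_[uv,np.ones(len(uv))].T).T@R
    o=-R.T@t; return o+d*((z-o[2])/d[:,2])[:,None]
def fit(P,Q):  # 2D rigid P->Q
    a=P-P.mean(0); b=Q-Q.mean(0)
    th=np.arctan2((a[:,0]*b[:,1]-a[:,1]*b[:,0]).sum(),(a*b).sum())
    R=np.array([[np.cos(th),-np.sin(th)],[np.sin(th),np.cos(th)]]); return th,R,Q.mean(0)-R@P.mean(0)
def rect(c,th,o,z,s=2.1):
    R=np.array([[np.cos(th),-np.sin(th)],[np.sin(th),np.cos(th)]])
    Y,X=np.mgrid[100:-100:-1/s,-250:125:1/s]
    W=np.stack([X.ravel(),Y.ravel()],1)@R.T+o
    p=cv2.projectPoints(np.c_[W,np.full(len(W),z)],np.array(c["rvec"]),np.array(c["tvec"]),K(c),None)[0].reshape(*X.shape,2).astype('f4')
    return cv2.remap(c["frame"],p[...,0],p[...,1],cv2.INTER_CUBIC)
```

Run:
```python
from h import *
D=np.array([[112,-84],[112,84],[-238,84],[-238,-84.]])
t=(np.array([[75,147],[122,440],[742,342],[693,50]])+.5)/4.4-.5+[260,200]
s=(np.array([[38,300],[255,470],[718,165],[508,22]])+.5)/5.5-.5+[280,220]
cs=r.camera("scene");ct=r.camera("top")
im=[]
for c,p,Q,b in((ct,t,D,(152,283)),(cs,s,D[[0,1,2,3]],None)):
    w=ray(c,p,30.)[:,:2]; th,R,o=fit(Q,w); print(th,o,(w-o)@R)
    if b: print("bar",(ray(c,(np.array(b)+.5)/4.4-.5+[260,200],90.)[:,:2]-o)@R, "hole",(ray(c,(np.array([413,256])+.5)/4.4-.5+[260,200],23.)[:,:2]-o)@R); T=th,o
i=rect(ct,*T,23.); cv2.imwrite("pics/r1.png",i)
print(i.shape)
```

```text
1.7264520389919258 [482.5992436  -23.56008662] [[ 111.19144426  -82.4970686 ]
 [ 110.19386968   82.29086181]
 [-236.62346717   82.03147607]
 [-236.76184677  -81.82526928]]
bar [[ 7.69672188e+01 -5.96901056e-02]] hole [[-65.39483426   6.8026431 ]]
1.7246213178639678 [479.02001076 -22.02877402] [[ 110.21181773  -81.64067055]
 [ 103.99404735   80.11360963]
 [-233.17542427   81.08885816]
 [-233.03044081  -79.56179724]]
(420, 788, 3)
```

View pics/r1.png

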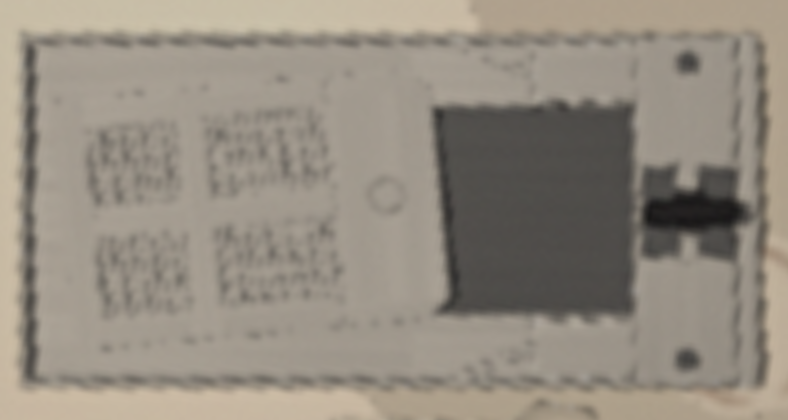

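The deck origin is about (482.6,-23.6) with yaw 1.726. In the deck frame the screen centre is about (-131,2), yaw +0.083 (rectified hole at pixel (386,195), leading edge (433,107)–(452,312)). First I turn the tool so its x lies along deck +x, then move over.

Add to h.py:
```python
def deck():
    s=r.state(); th=1.7264; o=np.array([482.6,-23.56,0]); R=cv2.Rodrigues(np.array([0,0,th]))[0]
    p=R.T@(np.array(s["position"])-o)
    from scipy.spatial.transform import Rotation as Q
    x=Q.from_quat(s["eef_rot"]).as_matrix(); x=R.T@x
    print("t",round(s["time"],2),"deck",p.round(1),"toolx ang",np.arctan2(x[1,0],x[0,0]).round(4),"tilt",x[:2,2].round(4),"F deck",(R.T@np.array(s["wrist_force"])).round(1),"w",round(s["width"],3),"g",round(s["grip_force"],1),"j7",s["joint_positions"][6].round(2))
if __name__=="__main__": deck()
```

```text
(no output)
```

Emit:
nudge_tcp(
  rows=[
    [0,0,0,-0.1756],
    [0,0,0,-0.1756],
    [0,0,0,-0.1756],
    [0,0,0,-0.1756],
    [0,0,0,-0.1756],
    [0,0,0,-0.1756],
    [0,0,0,-0.1756],
    [0,0,0,-0.1756],
  ],
  jaw=0.0,
)

```text
time: 1.2
position: [180.7, -545.8, 239.2]
eef_rot: [0.649, 0.761, 0.0, -0.0]
wrist_force: [-0.7, -0.4, -0.0]
width: -0.003
grip_force: 0.0
```

Emit:
nudge_tcp(
  rows=[
    [28,27,0,0],
    [28,27,0,0],
    [28,27,0,0],
    [28,27,0,0],
    [28,27,0,0],
    [28,27,0,0],
    [28,27,0,0],
    [28,27,0,0],
    [28,27,0,0],
    [28,27,0,0],
  ],
)

```text
time: 2.45
position: [405.3, -226.7, 239.3]
eef_rot: [0.651, 0.759, -0.0, -0.0]
wrist_force: [0.2, -0.5, -0.4]
width: 0.001
grip_force: 0.0
```

```bash
python3 h.py
```

```text
t 2.45 deck [-188.7  107.9  239.3] toolx ang -0.0019 tilt [0. 0.] F deck [-0.5 -0.1 -0.4] w 0.001 g 0.0 j7 0.27
```

Emit:
nudge_tcp(
  rows=[
    [26,26,30,-0.04],
    [26,26,30,-0.04],
    [26,26,30,0],
    [25,25,30,0],
    [0,0,30,0],
    [0,0,20,0],
    [0,0,8,0],
    [0,0,0,0],
    [0,0,0,0],
  ],
)

```text
time: 3.58
position: [485.0, -106.3, 62.0]
eef_rot: [0.62, 0.785, 0.0, 0.0]
wrist_force: [0.7, 0.3, 0.2]
width: 0.002
grip_force: 0.0
```

```bash
python3 h.py
```

```text
t 3.58 deck [-82.1  10.4  62. ] toolx ang 0.0779 tilt [-0.0002 -0.001 ] F deck [ 0.2 -0.8  0.2] w 0.002 g 0.0 j7 -0.06
```

Emit:
nudge_tcp(
  rows=[
    [-4,5,14,0],
    [0,0,10,0],
    [0,0,4,0],
    [0,0,0,0],
  ],
)

```text
time: 4.08
position: [490.3, -108.7, 33.0]
eef_rot: [0.62, 0.785, -0.0, -0.0]
wrist_force: [-0.1, -0.2, 0.4]
width: 0.001
grip_force: 0.0
```

```bash
python3 h.py
```

```text
t 4.08 deck [-85.4   5.6  33. ] toolx ang 0.0783 tilt [0.0003 0.0006] F deck [-0.2  0.2  0.4] w 0.001 g 0.0 j7 -0.07
```

Emit:
nudge_tcp(
  rows=[
    [0,0,2,0],
    [0,0,2,0],
    [0,0,0,0],
  ],
)

```text
time: 4.45
position: [490.7, -108.9, 30.9]
eef_rot: [0.62, 0.785, 0.0, 0.001]
wrist_force: [-6.8, 1.8, 41.7]
width: 0.004
grip_force: 20.8
```

```bash
python3 h.py
```

```text
t 4.45 deck [-85.5   5.2  30.9] toolx ang 0.0783 tilt [-0.0008 -0.0013] F deck [ 2.8  6.4 41.7] w 0.004 g 20.8 j7 -0.08
```

Emit:
nudge_tcp(
  rows=[
    [0,0,-1,0],
    [4,0.3,0,0],
    [8,0.7,0,0.013],
    [8,0.7,0,0.013],
    [8,0.7,0,0.013],
    [8,0.7,0,0.013],
    [8,0.7,0,0.013],
    [8,0.7,0,0.013],
    [0,0,0,0],
  ],
)

```text
time: 5.58
position: [485.0, -56.3, 31.0]
eef_rot: [0.65, 0.76, 0.001, 0.001]
wrist_force: [-0.1, 4.5, 16.1]
width: -0.0
grip_force: 7.8
```

```bash
python3 h.py
```

Run:
```python
from h import *
cv2.imwrite("pics/r2.png",rect(r.camera("top"),1.7264,np.array([482.6,-23.56]),23.))
```

```text
t 5.58 deck [-32.7   2.7  31. ] toolx ang 0.0009 tilt [ 0.0001 -0.0018] F deck [ 4.5 -0.6 16.1] w -0.0 g 7.8 j7 -0.2
```

View pics/r2.png

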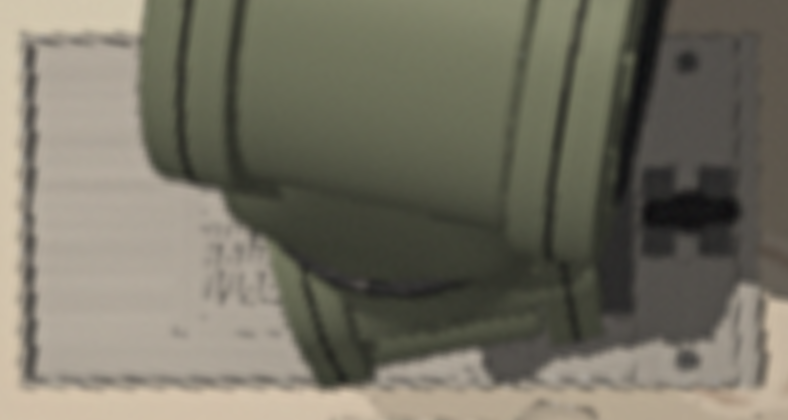

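The screen followed: its slot group shifted about 107 px (51 mm) and it looks nearly square. I'll continue.

Emit:
nudge_tcp(
  rows=[
    [6,0.7,0,0],
    [8,0.7,0,0],
    [8,0.7,0,0],
    [8,0.5,0,0],
    [8,0,0,0],
    [4,0,0,0],
    [0,0,0,0],
  ],
)

```text
time: 6.5
position: [481.0, -14.8, 31.0]
eef_rot: [0.65, 0.76, 0.001, 0.001]
wrist_force: [0.4, 1.4, 15.5]
width: -0.002
grip_force: 7.8
```

```bash
python3 h.py
```

```text
t 6.5 deck [ 8.9  0.2 31. ] toolx ang 0.0006 tilt [-0.0001 -0.0017] F deck [ 1.3 -0.6 15.5] w -0.002 g 7.8 j7 -0.26
```

Emit:
nudge_tcp(
  rows=[
    [0,0,-10,0],
    [0,0,-20,0],
    [-20,0,-20,0],
    [-40,0,-40,0],
    [-20,0,0,0],
    [0,0,0,0],
  ],
)

```text
time: 7.25
position: [492.8, -95.6, 120.9]
eef_rot: [0.651, 0.759, 0.0, 0.0]
wrist_force: [-0.2, 0.7, -0.1]
width: 0.002
grip_force: 0.0
```

```bash
python3 h.py
```

Run:
```python
from h import *
cv2.imwrite("pics/s3.png",cv2.resize(r.camera("scene")["frame"][200:320,280:440],None,fx=4.5,fy=4.5,interpolation=cv2.INTER_CUBIC))
```

```text
t 7.25 deck [-72.8   1.1 120.9] toolx ang -0.0024 tilt [-0.0006 -0.0006] F deck [ 0.8  0.1 -0.1] w 0.002 g 0.0 j7 -0.08
```

View pics/s3.png

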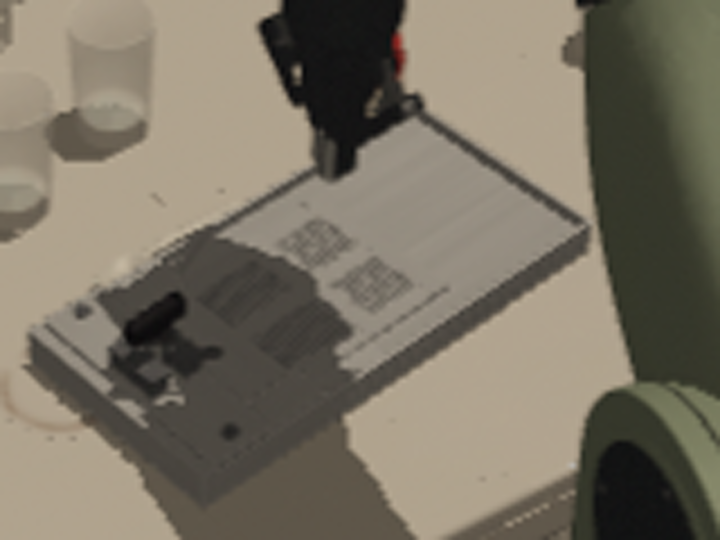

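The screen is under the lips and square. The remaining travel is about 49 mm, so I re-press further back.

Emit:
nudge_tcp(
  rows=[
    [0,1,40,0],
    [0,0,30,0],
    [0,0,15,0],
    [0,0,4.2,0],
    [0,0,0.9,0],
    [0,0,0,0],
  ],
)

```text
time: 8.05
position: [494.2, -93.8, 31.1]
eef_rot: [0.65, 0.76, 0.0, 0.0]
wrist_force: [-0.1, -0.3, 0.1]
width: 0.003
grip_force: 0.0
```

```bash
python3 h.py
```

```text
t 8.05 deck [-71.2  -0.6  31.1] toolx ang 0.0004 tilt [-0.0001 -0.0011] F deck [-0.3  0.2  0.1] w 0.003 g 0.0 j7 -0.14
```

Emit:
nudge_tcp(
  rows=[
    [0,0,0.8,0],
    [0,0,0,0],
  ],
)

```text
time: 8.3
position: [494.3, -93.8, 31.0]
eef_rot: [0.65, 0.76, 0.0, 0.001]
wrist_force: [-4.8, 2.2, 27.7]
width: -0.001
grip_force: 13.6
```

```bash
python3 h.py
```

```text
t 8.3 deck [-71.2  -0.7  31. ] toolx ang 0.0003 tilt [-0.0004 -0.0016] F deck [ 2.9  4.4 27.7] w -0.001 g 13.6 j7 -0.14
```

Emit:
nudge_tcp(
  rows=[
    [5,0,0,0],
    [8,0,0,0],
    [8,0,0,0],
    [8,0,0,0],
    [8,0,0,0],
    [6,0,0,0],
    [0,0,0,0],
  ],
)

```text
time: 9.18
position: [488.3, -51.2, 31.0]
eef_rot: [0.65, 0.76, 0.001, 0.001]
wrist_force: [-0.8, 2.2, 24.7]
width: 0.003
grip_force: 12.4
```

```bash
python3 h.py
```

```text
t 9.18 deck [-28.2  -1.3  31. ] toolx ang 0.0005 tilt [-0.0006 -0.003 ] F deck [ 2.3  0.4 24.7] w 0.003 g 12.4 j7 -0.21
```

Emit:
nudge_tcp(
  rows=[
    [2,0,0,0],
    [2,0,0,0],
  ],
)

```text
time: 9.43
position: [487.8, -48.3, 31.0]
eef_rot: [0.65, 0.76, 0.001, 0.002]
wrist_force: [0.6, -5.5, 23.8]
width: -0.0
grip_force: 11.7
```

```bash
python3 h.py
```

```text
t 9.43 deck [-25.3  -1.3  31. ] toolx ang -0.0007 tilt [-0.0016 -0.0032] F deck [-5.6  0.3 23.8] w -0.0 g 11.7 j7 -0.21
```

Emit:
nudge_tcp(
  rows=[
    [1,0,0,0],
    [1,0,0,0],
  ],
)

```text
time: 9.68
position: [487.4, -46.8, 31.0]
eef_rot: [0.65, 0.76, 0.0, 0.002]
wrist_force: [0.6, -8.8, 23.6]
width: -0.0
grip_force: 11.4
```

```bash
python3 h.py
```

```text
t 9.68 deck [-23.7  -1.2  31. ] toolx ang -0.0011 tilt [-0.0021 -0.003 ] F deck [-8.8  0.8 23.6] w -0.0 g 11.4 j7 -0.21
```

Emit:
nudge_tcp(
  rows=[
    [1,0,0,0],
    [1,0,0,0],
  ],
)

```text
time: 9.93
position: [487.2, -44.8, 31.0]
eef_rot: [0.65, 0.76, 0.0, 0.002]
wrist_force: [1.0, -7.4, 22.9]
width: 0.0
grip_force: 11.5
```

```bash
python3 h.py
```

```text
t 9.93 deck [-21.6  -1.2  31. ] toolx ang -0.0011 tilt [-0.0021 -0.003 ] F deck [-7.5  0.2 22.9] w 0.0 g 11.5 j7 -0.22
```

Emit:
nudge_tcp(
  rows=[
    [1,0,0,0],
    [1,0,0,0],
  ],
)

```text
time: 10.18
position: [486.8, -42.8, 31.0]
eef_rot: [0.65, 0.76, 0.0, 0.002]
wrist_force: [1.2, -9.4, 22.4]
width: 0.002
grip_force: 11.5
```

```bash
python3 h.py
```

```text
t 10.18 deck [-19.7  -1.2  31. ] toolx ang -0.0012 tilt [-0.0021 -0.0031] F deck [-9.5  0.2 22.4] w 0.002 g 11.5 j7 -0.22
```

Emit:
nudge_tcp(
  rows=[
    [1,0,0,0],
    [1,0,0,0],
  ],
)

```text
time: 10.42
position: [486.5, -40.8, 31.0]
eef_rot: [0.65, 0.76, 0.0, 0.002]
wrist_force: [1.5, -8.1, 22.4]
width: -0.001
grip_force: 11.5
```

```bash
python3 h.py
```

```text
t 10.43 deck [-17.7  -1.2  31. ] toolx ang -0.0011 tilt [-0.0021 -0.0029] F deck [-8.3 -0.2 22.4] w -0.001 g 11.5 j7 -0.22
```

Emit:
nudge_tcp(
  rows=[
    [1,0,0,0],
    [1,0,0,0],
  ],
)

```text
time: 10.68
position: [486.2, -38.9, 31.0]
eef_rot: [0.65, 0.76, 0.0, 0.002]
wrist_force: [0.9, -8.5, 24.2]
width: -0.0
grip_force: 11.6
```

```bash
python3 h.py
```

```text
t 10.68 deck [-15.7  -1.2  31. ] toolx ang -0.0011 tilt [-0.0021 -0.0029] F deck [-8.6  0.4 24.2] w -0.0 g 11.6 j7 -0.23
```

Emit:
nudge_tcp(
  rows=[
    [0,0,-10,0],
    [0,0,-30,0],
    [-30,0,-40,0],
    [-40,0,-30,0],
    [-60,0,0,0],
    [-30,0,0,0],
    [0,0,0,0],
  ],
)

```text
time: 11.55
position: [509.5, -197.9, 139.8]
eef_rot: [0.651, 0.759, -0.0, 0.0]
wrist_force: [0.1, 0.6, -0.0]
width: -0.002
grip_force: 0.0
```

Run:
```python
from h import *
a=rect(r.camera("top"),1.7264,np.array([482.6,-23.56]),23.)
b=cv2.resize(r.camera("scene")["frame"][220:300,280:400],(788,525),interpolation=cv2.INTER_CUBIC)
cv2.imwrite("pics/s4.png",cv2.resize(np.vstack([a,b]),(500,600)))
cv2.imwrite("pics/r4.png",a)
```

```text
(no output)
```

View pics/s4.png

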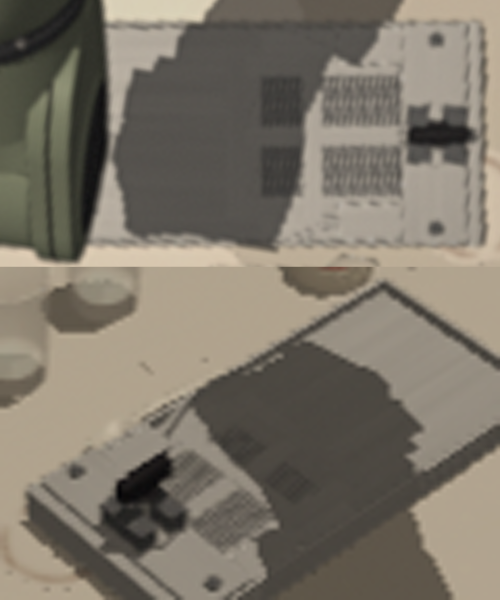

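The screen looks home or nearly so: front slot group's left edge at deck x ≈ -8, hole inferred at ≈ 75±2 (nominal 77). The drag force stepped from 5.6 to ~9 N and then plateaued, as it would with the fingers slipping against the stop. I'll check with an enhanced view.

Run:
```python
from h import *
c=r.camera("top"); o=np.array([482.6,-23.56])
a=rect(c,1.7264,o,23.,4)[80:720,560:1360]
g=cv2.createCLAHE(6,(6,4)).apply(cv2.cvtColor(a,cv2.COLOR_BGR2GRAY))
cv2.imwrite("pics/r5.png",g[:600])
```

```text
(no output)
```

View pics/r5.png

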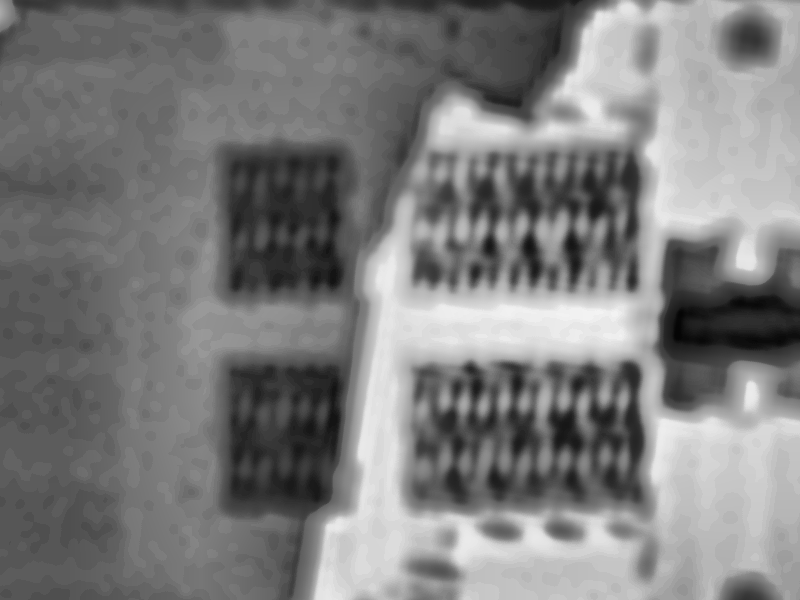

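Deck x = -110 + px/4 here: the rear slots are cut at -54 because behind that they lie over the solid deck. The slot gap is at 347–405 px and a trailing-edge step at ~125 px gives deck x ≈ -79 (home is -78). The screen is square and home, so on to the handle.

Emit:
nudge_tcp(
  rows=[
    [20,0,0,0],
    [32,0,0,0],
    [32,0,0,0],
    [32,0,0,0],
    [32,0,0,0],
    [32,0,0,0],
    [32,0,0,0],
    [28,0,0,0],
    [15,0,0,0],
    [0,0,0,0],
  ],
  jaw=0.6,
  clamp_n=50,
)

```text
time: 12.95
position: [469.9, 57.2, 139.6]
eef_rot: [0.649, 0.761, 0.0, -0.0]
wrist_force: [-0.0, -0.4, -0.4]
width: 0.601
grip_force: 0.0
```

```bash
python3 h.py
```

```text
t 12.95 deck [ 81.7   0.  139.6] toolx ang 0.0023 tilt [ 0.0002 -0.    ] F deck [-0.4  0.1 -0.4] w 0.601 g 0.0 j7 -0.35
```

Emit:
nudge_tcp(
  rows=[
    [-4.7,0,25,0.002],
    [0,0,25,0],
    [0,0,8.6,0],
    [0,0,0,0],
  ],
)

```text
time: 13.45
position: [470.9, 51.1, 80.9]
eef_rot: [0.651, 0.759, -0.0, -0.0]
wrist_force: [0.6, 0.3, 0.8]
width: 0.6
grip_force: 0.0
```

```bash
python3 h.py
```

```text
t 13.45 deck [75.6 -0.  80.9] toolx ang -0.0023 tilt [-0.0001  0.0006] F deck [ 0.2 -0.7  0.8] w 0.6 g 0.0 j7 -0.38
```

Emit:
nudge_tcp(
  rows=[
    [0,0,0,0],
    [0,0,0,0],
    [0,0,0,0],
    [0,0,0,0],
    [0,0,0,0],
    [0,0,0,0],
  ],
  jaw=0.0,
  clamp_n=50,
)

```text
time: 14.2
position: [470.4, 51.4, 81.5]
eef_rot: [0.651, 0.759, -0.0, -0.0]
wrist_force: [-6.5, -0.3, 14.6]
width: 0.124
grip_force: 49.1
```

```bash
python3 h.py
```

```text
t 14.2 deck [75.9  0.4 81.5] toolx ang -0.0017 tilt [-0.0002  0.0007] F deck [ 0.8  6.4 14.6] w 0.124 g 49.1 j7 -0.38
```

Emit:
nudge_tcp(
  rows=[
    [0,0,-2,0],
    [0,0,-2.5,0],
    [0,0,-2.5,0],
    [0,0,0,0],
  ],
)

```text
time: 14.7
position: [470.5, 51.4, 87.9]
eef_rot: [0.651, 0.759, -0.0, -0.0]
wrist_force: [-5.1, -0.3, -7.8]
width: 0.123
grip_force: 48.7
```

```bash
python3 h.py
```

```text
t 14.7 deck [75.9  0.4 87.9] toolx ang -0.0019 tilt [-0.      0.0011] F deck [ 0.5  5.1 -7.8] w 0.123 g 48.7 j7 -0.38
```

Emit:
nudge_tcp(
  rows=[
    [0,0,0,0.08],
    [0,0,0,0.157],
    [0,0,0,0.157],
    [0,0,0,0.157],
    [0,0,0,0.157],
    [0,0,0,0],
  ],
)

```text
time: 15.45
position: [470.4, 51.3, 87.8]
eef_rot: [0.874, 0.486, -0.001, -0.0]
wrist_force: [-5.5, -1.8, -8.8]
width: 0.124
grip_force: 48.7
```

```bash
python3 h.py
```

```text
t 15.45 deck [75.8  0.4 87.8] toolx ang -0.7125 tilt [-0.0002  0.0014] F deck [-0.9  5.7 -8.8] w 0.124 g 48.7 j7 -0.78
```

Turning freely with low forces. I'll finish the quarter turn.

Emit:
nudge_tcp(
  rows=[
    [0,0,0,0.157],
    [0,0,0,0.157],
    [0,0,0,0.157],
    [0,0,0,0.157],
    [0,0,0,0.157],
    [0,0,0,0.06],
    [0,0,0,0],
  ],
)

```text
time: 16.32
position: [470.3, 51.2, 87.7]
eef_rot: [0.996, 0.085, -0.001, 0.0]
wrist_force: [-6.5, -3.6, -7.7]
width: 0.127
grip_force: 48.7
```

```bash
python3 h.py
```

```text
t 16.32 deck [75.8  0.5 87.7] toolx ang -1.5559 tilt [0.     0.0016] F deck [-2.6  6.9 -7.7] w 0.127 g 48.7 j7 -1.24
```

Emit:
nudge_tcp(
  rows=[
    [0,0,3,0.01],
    [0,0,3,0],
    [0,0,3,0],
    [0,0,2,0],
    [0,0,0,0],
  ],
)

```text
time: 16.95
position: [470.3, 51.2, 76.7]
eef_rot: [0.997, 0.081, -0.001, -0.0]
wrist_force: [-5.9, -3.5, -6.6]
width: 0.129
grip_force: 49.0
```

```bash
python3 h.py
```

```text
t 16.95 deck [75.8  0.5 76.7] toolx ang -1.5649 tilt [0.0002 0.0016] F deck [-2.6  6.4 -6.6] w 0.129 g 49.0 j7 -1.24
```

Emit:
nudge_tcp(
  rows=[
    [0,0,2,0],
    [0,0,2,0],
    [0,0,0,0],
  ],
)

```text
time: 17.32
position: [470.4, 51.2, 72.7]
eef_rot: [0.997, 0.081, -0.001, -0.0]
wrist_force: [-5.7, -3.3, -5.2]
width: 0.125
grip_force: 49.1
```

```bash
python3 h.py
```

```text
t 17.32 deck [75.8  0.5 72.7] toolx ang -1.565 tilt [0.0002 0.0015] F deck [-2.4  6.2 -5.2] w 0.125 g 49.1 j7 -1.24
```

The pin is below 0.0065 and the spring is still pulling, so it is in the hole. Release and retreat.

Emit:
nudge_tcp(
  rows=[
    [0,0,0,0],
    [0,0,0,0],
    [0,0,0,0],
    [0,0,0,0],
  ],
  jaw=0.6,
)

```text
time: 17.82
position: [471.1, 51.5, 72.9]
eef_rot: [0.997, 0.081, 0.0, -0.0]
wrist_force: [-0.5, -1.2, -0.4]
width: 0.602
grip_force: 0.0
```

Emit:
nudge_tcp(
  rows=[
    [0,0,-15,0],
    [0,0,-30,0],
    [0,0,-40,0],
    [0,0,-40,0],
    [0,40,-20,0],
    [0,55,0,0],
    [0,55,0,0],
    [0,55,0,0],
    [0,55,0,0],
    [0,30,0,0],
  ],
)

```text
time: 19.08
position: [517.3, -237.7, 217.7]
eef_rot: [0.997, 0.08, -0.0, 0.0]
wrist_force: [-0.4, -0.3, 0.1]
width: 0.602
grip_force: 0.0
```

Emit:
nudge_tcp(
  rows=[
    [0,0,0,0],
    [0,0,0,0],
  ],
)

```text
time: 19.32
position: [517.6, -234.0, 217.7]
eef_rot: [0.997, 0.081, -0.0, -0.0]
wrist_force: [0.3, 0.0, -0.0]
width: 0.598
grip_force: 0.0
```

```bash
python3 h.py
```

Run:
```python
from h import *
o=np.array([482.6,-23.56]); c=r.camera("top")
a=rect(c,1.7264,o,23.); s=r.camera("scene")["frame"]
b=cv2.resize(s[220:300,280:400],(788,525),interpolation=cv2.INTER_CUBIC)
d=cv2.resize(c["frame"][130:350],(788,271))
cv2.imwrite("pics/f.png",cv2.resize(np.vstack([a,b,d]),(520,600)))
```

```text
t 19.32 deck [-213.3   -2.   217.7] toolx ang -1.5643 tilt [0.0007 0.0001] F deck [-0.  -0.3 -0. ] w 0.598 g 0.0 j7 -0.86
```

View pics/f.png

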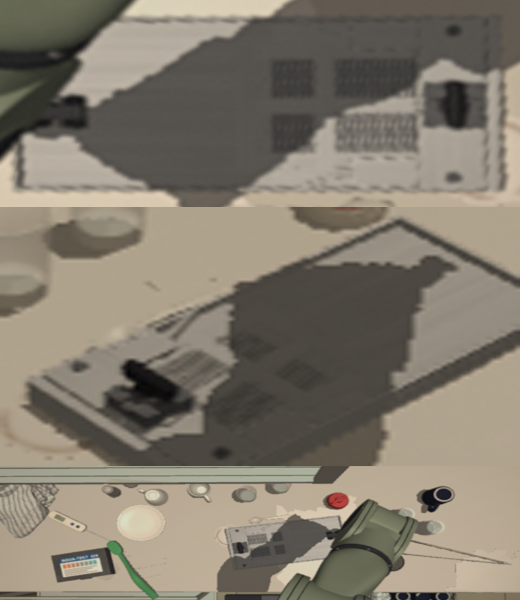

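The T-bar now lies across the deck at (455,103) in the rectified panel and sits low on its crown. The screen is square and home, and the brush and tumblers look unmoved; the mug is hidden behind the arm. Handing in.

```bash
python3 -c "
from station import r
print(r.close_job())"
```

```text
the job is handed in; nothing more can be done
None
```

The job is handed in at about 19 s: the screen is seated against the back wall and the T-handle is turned across the deck with its pin down through the hole. Forces stayed low throughout. The arm hid the mug in the last picture, so I did not see it again, but the arm was never near it and felt no contact.

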